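# Feed a resin cast through the curing cabinet's one-way flap and set its dial

### The job

Put the long resin cast lengthwise before the curing cabinet's doorway and push it with the pushing block through the sprung flap, far enough in that the flap drops shut behind it. Draw the pushing block back out and leave it standing on its foot in front of the cabinet, and only then turn the dial on top of the cabinet to the mark that is a round dot. Keep the cast upright and leave everything else on the bench where it is.

Things in the scene. Friction and masses are not known exactly. Their poses are not given: they have to be found in the camera images.
- cast: The long cream resin cast, upside-down-T section: base 80 long x 54 wide x 14 high, on it a block 80 long x 40 wide, up to 46 mm above the underside, with three strap bands; 0.16-0.26 kg. Symmetric end for end. Origin: centre of the underside; x along its length, y across, z up. It starts loose and upright on the mat.
- push_block: The pushing block: a flat aluminium foot 190 long x 40 wide x 8 thick, and on it an upright wooden handle 40 (along x) x 20 (along y), top at 75 mm. 0.25 kg, loose, standing on its foot. Origin: underside, below the handle's centre; x points along the foot's long end, which reaches 160 mm ahead of the origin (30 mm behind it); z up.
- push_tip (a point): Middle of the front edge of the pushing block's foot, 160 mm ahead of its origin and 4 mm above its underside.
- cabinet: The curing cabinet, grey, fixed: 200 deep, 200 wide, 130 high, amber window on top. Origin: on the table on the centre line of its doorway, in the plane of its front face; x points inward through the doorway, y to the left of one looking in, z up. Pose differs each time.
- guide_mouth (a point): On the table, on the doorway's centre line, 97 mm out from the front face: mouth of two fixed aluminium guide fences 20 high, 8 thick. Between them 97 mm at the mouth, narrowing to 62 at 60 mm out, then straight to the doorway. Behind it a straight tunnel 66 wide, 68 high, 190 deep to its end wall; the table top is the floor throughout.
- flap (a joint): Angle of the sprung steel flap in the doorway: hinged along its top edge 62 mm up, 62 wide, 47 tall, so a 15 mm gap stays under it (the 8 mm foot passes). 0 = shut; grows as its lower edge swings inward, to 1.45; cannot swing outward. Spring 0.015 N m shut, 0.05 open. It rides on the cast at about 1.2 and drops shut once the cast's rear end is 50 mm or more inside the front face.
- dial (a joint): The dial's angle in rad, growing clockwise seen from above; four detents at 0, 0.6, 1.2, 1.8; starts at the first or second. Three marks are short ticks; the one at 1.2, the wanted one, is a round dot. At 0 the pointer (white line on one end of the grip bar) points along the cabinet's -x, at angle a that turned clockwise by a. Detents take up to 0.06 N m and pull in when let go near one.
- dial_grip (a point): Grip point of the dial, on its upright axis 28 mm above the cabinet's top: inside a grip bar 34 long x 12 wide, 8 to 36 mm above the top, on a disc of 40 diameter, 8 high. 62 mm inward of the front face, 66 mm right of the doorway's centre line as one looks in. Its x axis lies along the bar, away from the pointer; it turns with the dial.
- glue: White glue bottle with an orange cap, 40 diameter, 110 high; leave alone. Origin: centre of underside.
- amber_jar: Amber jar, 54 diameter, 70 high; leave alone. Origin: centre of underside.
- vehicle: Finished olive model vehicle, 170 long x 82 wide x 82 high; leave alone. Origin: below its middle, on the table; x along it.
- pliers: Black-handled pliers lying flat, 165 long, 56 wide, 12 high; leave alone. Origin: on the table, near the middle.
- cutters: Purple-handled cutters lying flat, 165 long, 56 wide, 12 high; leave alone. Origin: on the table, near the middle.
- tweezers: Steel tweezers lying flat, 130 long, 20 wide, 6 high; leave alone. Origin: middle, on the table.
- offcut_a: Small cream resin offcut 30 x 24 x 20 high; leave alone. Origin: centre of underside.
- offcut_b: Small cream resin offcut 36 x 22 x 16 high; leave alone. Origin: centre of underside.
Mind the look-alikes: they are no part of the job. There is more than one size of the push_block; the job needs the middle-sized.

How it is judged:
By the outcome, as a careful person would: the job done as asked, in the order asked, and still so for the second after the job is handed in, with the robot touching nothing.
It also fails if it takes over 69 s, if anything falls off the work surface, if the arm or the gripper's body presses on something with over 40 N, if the wrist force passes 120 N, or if a joint passes its speed limit or range.

### The arm

A 6-joint arm with a two-finger parallel gripper is mounted at the origin on the work surface. World frame = base frame: x ahead of the robot, y to its left, z up, the work surface at z = 0. Lengths are in m, angles in rad, forces in N, time in s.
With the tool pointing down it reaches from about 0.35 to 0.85 m from the base axis. Payload 8.1 kg.
Tool frame: the origin (TCP) lies midway between the tips of the shut fingers; the grasp point (between the pads) lies 19 mm behind it; z points along the fingers, y is the line along which they close (so a half turn about z gives the same grasp; the last joint's range is limited). The gripper opens to 93 mm and grips with 3 to 60 N. Pads are 15 mm wide; open, the fingers measure 128 mm over their backs; the gripper's body (75 mm by 188 mm) begins 65 mm behind the grasp point.
Start: joints at [1.177, 0.13, 1.488, -0, 1.523, -0.085], TCP at [0.182, 0.572, 0.219] pointing down, gripper open.
Joint ranges: [-2.96, 2.96], [-0.89, 2.26], [0.02, 2.5], [-1.34, 4.48], [0, 2.73], [-2.66, 2.66]. Speed limits (rad/s): [2.39, 2.39, 2.79, 3.14, 3.14, 3.14].

### API

Orientations are given as a rotation vector (axis times angle).
In Python, from plant import read_state, read_camera, camera_model, close_job gives the robot as it stands. The module is installed in compiled form; this text tells all that it offers.
- The arm moves only by the tool carry_out, never from a script. Its argument "moves" is a list of rows, each an object of numbers: "jaw": the finger opening in m, from 0 to 0.093; "dx", "dy", "dz": the shift along the tool's x, y, z in m; "yaw": the turn about the tool's z in rad. In form: [{"jaw": .., "dx": .., "dy": .., "dz": .., "yaw": ..}, ...]. A call has 1 to 8 rows; each row shifts and turns the commanded pose from where the row before left it, along the tool's axes as they then stand; what a row does not reach is not made up. A row lasts 1/8 s, in which the tool goes at most 62.5 mm and 10.7 degrees, less where a joint would pass 70% of its speed; a pose out of reach is approached as far as the arm can. A call is refused whole if a number of a shift passes 0.0625 or a number of a turn 0.188, either way. A call with a gripper value outside its range is refused whole. The fingers move at their own pace and stop on an object; "grip_force" is the grip in N (left out, the last holds). Time passes only in rows, so rows that do not move let the fingers close. It gives the time, the measured TCP pose, the force, the opening and the grip force at its end, in the units of the state.
- read_state(): the state, without advancing time (a new reading comes with each control period).
- read_camera(name): name is "scene" or "top" or "wrist"; returns the picture (400x640x3 uint8, red, green, blue); there is no depth.
- camera_model(name): a dict with "camera_matrix" (3x3 intrinsics, pixels), "view" (4x4, takes a point from world to camera coordinates). Camera axes: x right, y up, looking along -z (the intrinsics and any distortion apply to the point x, -y, -z); pixel columns grow to the right and rows downward; lengths in m; the calibration is good to about 2 mm. A picture is of the moment at which its call begins: read the wrist's pose just before it. camera_model takes no time and is no camera call; for the wrist camera it gives the pose at the moment of the call.
- close_job(): hands the job in; it is judged then, once.
The state is a dict: "t": time; "q": joint angles; "dq": joint speeds; "joint_torque": joint torques, N m; "tool_pos": TCP position; "orientation": TCP orientation; "force": force on the tool from outside, world axes, zero at the start; "wrist_torque": the same for the moment, N m; "opening": finger opening in m; "gripper_force": force on a finger pad.
Only numpy, scipy, OpenCV 4.12 (cv2) and the standard library are available. Lean on these libraries where they do the work, as an engineer would, in place of code of your own. Each camera call takes 0.05 s, during which the arm holds its last target. There are 200 camera calls.

## Working session

There is one attempt and no reset: what is moved stays moved. The work goes in short steps, Python scripts to look and compute and a tool call to move; the robot and the scene stay as the last step left them, time stands still between calls to the robot, and variables do not carry over. Pictures are saved under pics/ and viewed, at most 10 in all, crops included, and the job is handed in when it is done.

Besides the shell and the picture viewer there is one more tool, called after "Emit:" as name(argument=value, ...), one argument or row to a line, values as JSON. carry_out: Moves the arm, as the interface text tells. Its arguments: {"type":"object","properties":{"moves":{"type":"array","items":{"type":"object","properties":{"jaw":{"type":"number"},"dx":{"type":"number"},"dy":{"type":"number"},"dz":{"type":"number"},"yaw":{"type":"number"}}}},"grip_force":{"type":"number"}},"required":["moves"]}

```bash
mkdir -p pics; cat > h.py <<'E'
import numpy as np, cv2
from plant import *
def snap(cam,name,crop=None,scale=1):
    im=read_camera(cam)
    np.save('pics/'+name+'.npy',im)
    if crop: a,b,c,d=crop; im=im[b:d,a:c]
    im=cv2.resize(im,None,fx=scale,fy=scale,interpolation=cv2.INTER_CUBIC)
    cv2.imwrite('pics/'+name+'.png',im[:,:,::-1])
def ray(m,u,v,z):
    K=np.array(m['camera_matrix']);V=np.array(m['view'])
    d=np.linalg.inv(K)@[u,v,1]; d=np.array([d[0],-d[1],-d[2]])
    R=V[:3,:3];t=V[:3,3];c=-R.T@t;w=R.T@d
    return (c+w*(z-c[2])/w[2])
def proj(m,p):
    V=np.array(m['view']);c=V[:3,:3]@p+V[:3,3]
    q=np.array(m['camera_matrix'])@[c[0],-c[1],-c[2]];return q[:2]/q[2]
E
python3 - <<'E'
from h import *
snap('top','top0',scale=1.25); snap('scene','sc0',scale=1.25)
print(camera_model('top'),read_state())
E
```

```text
{'camera_matrix': array([[444.57157602,   0.        , 321.66962613],
       [  0.        , 444.57157602, 203.11031181],
       [  0.        ,   0.        ,   1.        ]]), 'view': array([[ 0.01355274, -0.99979998, -0.01470804,  0.09403101],
       [ 0.99151736,  0.01153596,  0.12946139, -0.52885303],
       [-0.12926582, -0.01633783,  0.99147538, -1.51659976],
       [ 0.        ,  0.        ,  0.        ,  1.        ]])} {'t': 0.1, 'q': array([ 1.17658295e+00,  1.31070427e-01,  1.48920210e+00, -2.42043252e-05,
        1.52299931e+00, -8.53801629e-02]), 'dq': array([ 0.00160519, -0.00051135, -0.00189149, -0.0015919 , -0.00065749,
        0.00071345]), 'joint_torque': array([ 1.22644869e-03, -5.61334813e+01, -4.93099558e+01,  7.70326937e-02,
        2.90228915e-02, -1.14883519e-04]), 'tool_pos': array([0.18214087, 0.57113153, 0.21768402]), 'orientation': array([-4.83128775e-01, -3.10384056e+00,  2.57089616e-03]), 'force': array([-0.35488568,  0.21909964, -0.16765179]), 'wrist_torque': array([ 0.03734137,  0.02424259, -0.01651222]), 'gripper_force': 0.0, 'opening': 0.0933437541839903}
```

View pics/top0.png

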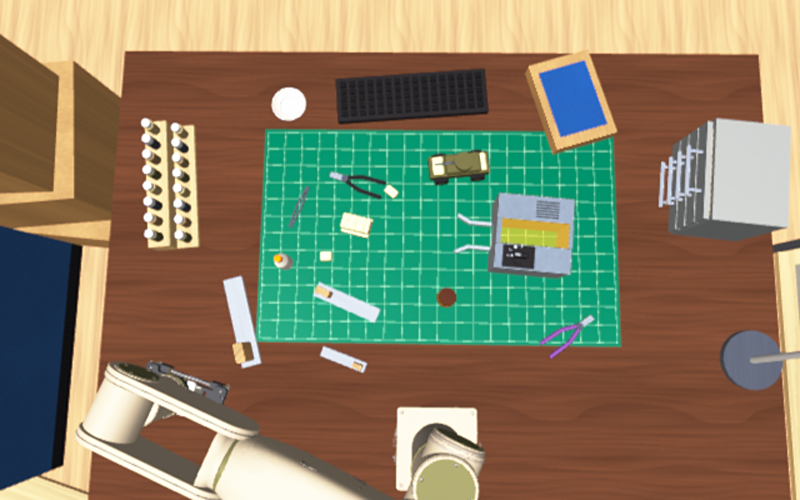

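View pics/sc0.png

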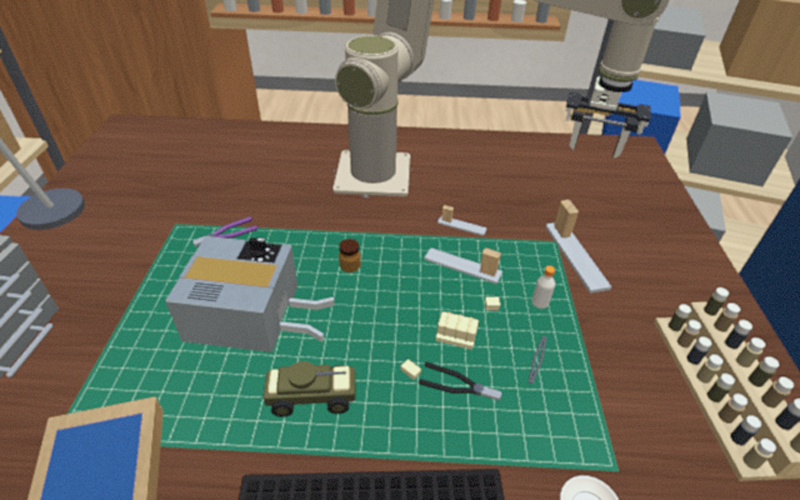

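Display pixels in the top view (÷1.25 for original pixels):
- **Cast:** (355,224). Look-alikes are the small offcuts at (391,191) and (325,256).
- **Pushing blocks:** large (240,322), middle (347,302), small (343,360). I choose the middle one, on the mat, and will check its 190 mm length.
- **Cabinet:** doorway faces image left. The dial is at (518,255).

```bash
python3 - <<'E'
from h import *
im=np.load('pics/top0.npy')
c=np.hstack([cv2.resize(im[155:305,175:310],None,fx=4,fy=4,interpolation=cv2.INTER_CUBIC)[:,:]])
cv2.imwrite('pics/cA.png',c[:,:,::-1])
c=cv2.resize(im[145:230,355:470],None,fx=6.5,fy=6.5,interpolation=cv2.INTER_CUBIC)
cv2.imwrite('pics/cB.png',c[:,:,::-1])
E
```

```text
(no output)
```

View pics/cA.png

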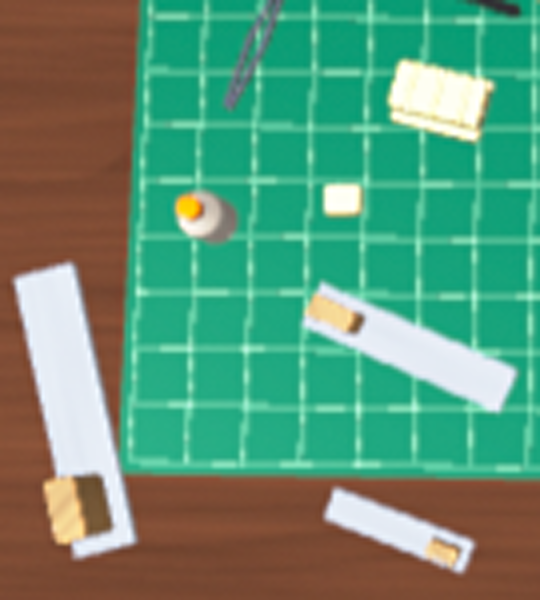

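View pics/cB.png

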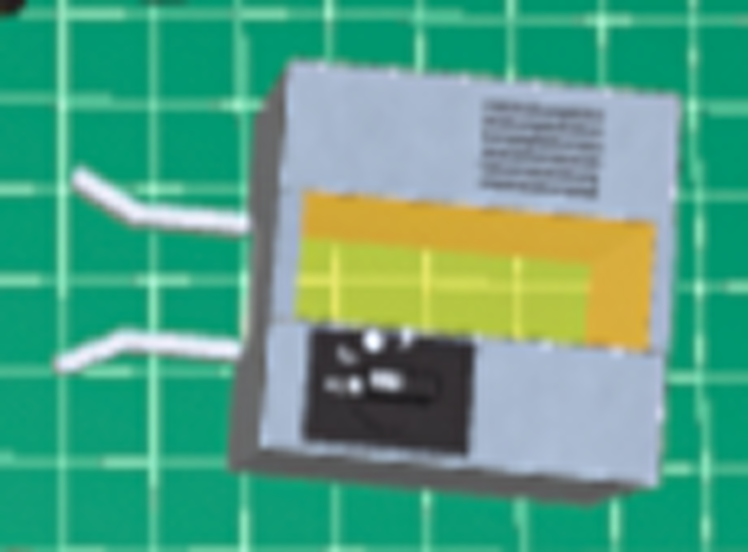

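```bash
python3 - <<'E'
from h import *
m=camera_model('top')
A=lambda x,y,z: ray(m,(x+.5)/4+175-.5,(y+.5)/4+155-.5,z)[:2]
B=lambda x,y,z: ray(m,(x+.5)/6.5+355-.5,(y+.5)/6.5+145-.5,z)[:2]
np.set_printoptions(precision=4,suppress=True)
print('foot',[A(*p,.008) for p in [(320,283),(303,325),(517,370),(500,410)]])
f=[A(*p,.008) for p in [(320,283),(303,325),(517,370),(500,410)]]
r=(f[0]+f[1])/2;t=(f[2]+f[3])/2;d=(t-r);print('len',np.linalg.norm(d),'yaw',np.arctan2(d[1],d[0]),'handle',r+d*30/190,'tip',t)
c=[A(*p,.046) for p in [(403,60),(493,84),(484,130),(390,103)]]
print('cast',c,np.mean(c,0)); d=(c[1]+c[2]-c[0]-c[3])/2;print(np.linalg.norm(d),np.arctan2(d[1],d[0]))
k=[B(*p,.13) for p in [(290,62),(678,95),(660,487),(262,450)]]
print('cab',k); o=(k[0]+k[3])/2; x=(k[1]+k[2])/2-o; y=k[0]-k[3]
print(o,np.linalg.norm(x),np.linalg.norm(y),np.arctan2(x[1],x[0]),np.arctan2(y[1],y[0]))
print('mouth',[B(*p,.02) for p in [(80,172),(62,365),(130,215),(122,337),(248,224),(238,350)]])
print('grip',[B(*p,.166) for p in [(370,380),(402,380),(438,386)]],'dot',B(373,341,.13),B(352,384,.13))
print('offb',A(343,199,.018),'glue',A(190,207,.11))
E
```

```text
foot [array([0.449 , 0.3372]), array([0.4117, 0.351 ]), array([0.3747, 0.1615]), array([0.3397, 0.1757])]
len 0.19013539754311803 yaw -1.9657836824261907 handle [0.4188 0.3164] tip [0.3572 0.1686]
cast [array([0.6427, 0.2644]), array([0.6221, 0.185 ]), array([0.5813, 0.192 ]), array([0.6043, 0.2747])] [0.6126 0.229 ]
0.08391085177084052 -1.8331162688564606
cab [array([ 0.682 , -0.1556]), array([ 0.6668, -0.3521]), array([ 0.4667, -0.3379]), array([ 0.4829, -0.1398])]
[ 0.5824 -0.1477] 0.197888020028042 0.1997037247600931 -1.6501999800360028 -0.07908200756161186
mouth [array([ 0.6464, -0.0581]), array([ 0.5398, -0.0484]), array([ 0.6228, -0.0854]), array([ 0.5555, -0.0809]), array([ 0.6185, -0.1495]), array([ 0.5491, -0.1436])]
grip [array([ 0.5141, -0.1875]), array([ 0.5143, -0.2031]), array([ 0.5115, -0.2206])] dot [ 0.5387 -0.196 ] [ 0.5168 -0.1852]
offb [0.5228 0.3176] glue [0.503  0.4306]
```

```bash
cat >> h.py <<'E'
from scipy.spatial.transform import Rotation as Ro
import json,sys
def pose():
    s=read_state();R=Ro.from_rotvec(s['orientation']).as_matrix()
    return np.array(s['tool_pos']),np.arctan2(R[1,1],R[0,1]),s
def plan(wps,p=None,h=None):
    """wps: (x,y,z,heading of tool y,n rows); prints rows of (dx,dy,dz,yaw), rounding error carried on"""
    if p is None: p,h,_=pose()
    p=np.array(p,float);rows=[]
    for x,y,z,hd,n in wps:
        p0=p.copy();h0=h;t=np.array([x,y,z])
        for i in range(1,n+1):
            q=p0+(t-p0)*i/n; w=q-p
            ty=np.array([np.cos(h),np.sin(h),0]);tx=np.array([-ty[1],ty[0],0])
            a,b,c=[round(float(v),3) for v in(w@tx,w@ty,-w[2])]
            yw=round(-(h0+(hd-h0)*i/n-h),2)
            p=p+a*tx+b*ty-np.array([0,0,c]);h-=yw
            rows.append((a,b,c,yw))
    for i in range(0,len(rows),8):
        print(' '.join(map(str,rows[i:i+8])).replace(', ',','))
    print('end',p.round(4),round(h,3))
E
python3 - <<'E'
from h import *
p,h,s=pose();print(p,h)
plan([(.6126,.229,.20,-.26,16)])
E
```

```text
[0.18214087 0.57113153 0.21768402] 1.2619643909358549
(-0.032,-0.012,0.001,np.float64(0.1)) (-0.033,-0.009,0.001,np.float64(0.09)) (-0.034,-0.006,0.001,np.float64(0.1)) (-0.034,-0.002,0.001,np.float64(0.09)) (-0.035,0.0,0.002,np.float64(0.1)) (-0.034,0.004,0.001,np.float64(0.09)) (-0.034,0.007,0.001,np.float64(0.1)) (-0.032,0.011,0.001,np.float64(0.09))
(-0.032,0.013,0.001,np.float64(0.1)) (-0.03,0.016,0.001,np.float64(0.09)) (-0.029,0.019,0.001,np.float64(0.1)) (-0.026,0.022,0.001,np.float64(0.09)) (-0.025,0.024,0.001,np.float64(0.1)) (-0.022,0.027,0.001,np.float64(0.09)) (-0.019,0.028,0.002,np.float64(0.1)) (-0.017,0.03,0.001,np.float64(0.09))
end [0.6124 0.2289 0.1997] -0.258
```

Emit:
carry_out(
  moves=[
    {"dx": -0.032,"dy": -0.012,"dz": 0.001,"yaw": 0.1},
    {"dx": -0.033,"dy": -0.009,"dz": 0.001,"yaw": 0.09},
    {"dx": -0.034,"dy": -0.006,"dz": 0.001,"yaw": 0.1},
    {"dx": -0.034,"dy": -0.002,"dz": 0.001,"yaw": 0.09},
    {"dx": -0.035,"dy": 0,"dz": 0.002,"yaw": 0.1},
    {"dx": -0.034,"dy": 0.004,"dz": 0.001,"yaw": 0.09},
    {"dx": -0.034,"dy": 0.007,"dz": 0.001,"yaw": 0.1},
    {"dx": -0.032,"dy": 0.011,"dz": 0.001,"yaw": 0.09},
  ],
)

```text
invalid input at $.moves[0]: expected keys jaw, dx, dy, dz, yaw
```

Emit:
carry_out(
  moves=[
    {"dx": -0.032,"dy": 0.013,"dz": 0.001,"yaw": 0.1},
    {"dx": -0.03,"dy": 0.016,"dz": 0.001,"yaw": 0.09},
    {"dx": -0.029,"dy": 0.019,"dz": 0.001,"yaw": 0.1},
    {"dx": -0.026,"dy": 0.022,"dz": 0.001,"yaw": 0.09},
    {"dx": -0.025,"dy": 0.024,"dz": 0.001,"yaw": 0.1},
    {"dx": -0.022,"dy": 0.027,"dz": 0.001,"yaw": 0.09},
    {"dx": -0.019,"dy": 0.028,"dz": 0.002,"yaw": 0.1},
    {"dx": -0.017,"dy": 0.03,"dz": 0.001,"yaw": 0.09},
  ],
)

```text
invalid input at $.moves[0]: expected keys jaw, dx, dy, dz, yaw
```

```bash
python3 - <<'E'
from h import *
p,h,s=pose();print(p,h,s['t']); m=camera_model('wrist'); snap('wrist','w1',scale=1.25)
np.save('pics/w1K',m['camera_matrix']);np.save('pics/w1V',m['view'])
E
```

```text
[0.18214087 0.57113153 0.21768402] 1.2619643909358549 0.1
```

View pics/w1.png

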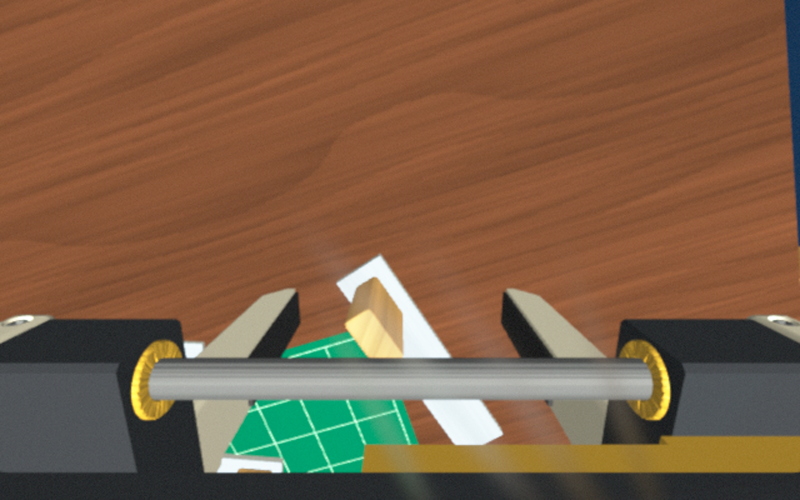

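The rows need all the keys, so nothing moved. That picture shows only the start view, with the fingertips near (270,300) and (530,300) and the big block at (375,310).

Emit:
carry_out(
  moves=[
    {"jaw": 0.093,"dx": -0.032,"dy": -0.012,"dz": 0.001,"yaw": 0.1},
    {"jaw": 0.093,"dx": -0.033,"dy": -0.009,"dz": 0.001,"yaw": 0.09},
    {"jaw": 0.093,"dx": -0.034,"dy": -0.006,"dz": 0.001,"yaw": 0.1},
    {"jaw": 0.093,"dx": -0.034,"dy": -0.002,"dz": 0.001,"yaw": 0.09},
    {"jaw": 0.093,"dx": -0.035,"dy": 0,"dz": 0.002,"yaw": 0.1},
    {"jaw": 0.093,"dx": -0.034,"dy": 0.004,"dz": 0.001,"yaw": 0.09},
    {"jaw": 0.093,"dx": -0.034,"dy": 0.007,"dz": 0.001,"yaw": 0.1},
    {"jaw": 0.093,"dx": -0.032,"dy": 0.011,"dz": 0.001,"yaw": 0.09},
  ],
)

```text
t: 1.15
tool_pos: [0.3984, 0.4001, 0.2093]
orientation: [-1.604, -2.701, 0.001]
force: [-0.6, -0.0, 0.2]
opening: 0.0928
gripper_force: 0.0
```

Emit:
carry_out(
  moves=[
    {"jaw": 0.093,"dx": -0.032,"dy": 0.013,"dz": 0.001,"yaw": 0.1},
    {"jaw": 0.093,"dx": -0.03,"dy": 0.016,"dz": 0.001,"yaw": 0.09},
    {"jaw": 0.093,"dx": -0.029,"dy": 0.019,"dz": 0.001,"yaw": 0.1},
    {"jaw": 0.093,"dx": -0.026,"dy": 0.022,"dz": 0.001,"yaw": 0.09},
    {"jaw": 0.093,"dx": -0.025,"dy": 0.024,"dz": 0.001,"yaw": 0.1},
    {"jaw": 0.093,"dx": -0.022,"dy": 0.027,"dz": 0.001,"yaw": 0.09},
    {"jaw": 0.093,"dx": -0.019,"dy": 0.028,"dz": 0.002,"yaw": 0.1},
    {"jaw": 0.093,"dx": -0.017,"dy": 0.03,"dz": 0.001,"yaw": 0.09},
  ],
)

```text
t: 2.15
tool_pos: [0.6132, 0.2286, 0.2]
orientation: [-2.491, -1.913, 0.001]
force: [0.7, 1.2, 1.2]
opening: 0.093
gripper_force: 0.0
```

Emit:
carry_out(
  moves=[
    {"jaw": 0.093,"dx": 0,"dy": 0,"dz": 0,"yaw": 0},
    {"jaw": 0.093,"dx": 0,"dy": 0,"dz": 0,"yaw": 0},
  ],
)

```text
t: 2.4
tool_pos: [0.6121, 0.2297, 0.2002]
orientation: [-2.487, -1.918, 0.001]
force: [0.8, 0.2, 0.2]
opening: 0.0928
gripper_force: 0.0
```

```bash
sed -i 's/rows.append((a,b,c,yw))/rows.append((a,b,c,float(yw)))/' h.py; python3 - <<'E'
from h import *
p,h,s=pose();print(p,h,s['t'],s['q']); m=camera_model('wrist'); snap('wrist','w2',scale=1.25)
np.save('pics/w2K',m['camera_matrix']);np.save('pics/w2V',m['view'])
for c in [(.6126,.229)]: print(proj(m,np.array([*c,.046]))*1.25, proj(m,np.array([*p[:2],.046]))*1.25)
E
```

```text
[0.61210602 0.22967071 0.20016102] -0.25712279293602225 2.4 [2.80327752e-01 2.84102888e-01 1.34689948e+00 4.07945934e-04
 1.51163093e+00 5.37426110e-01]
[402.49448443 234.93997496] [401.72291148 234.33315778]
```

View pics/w2.png

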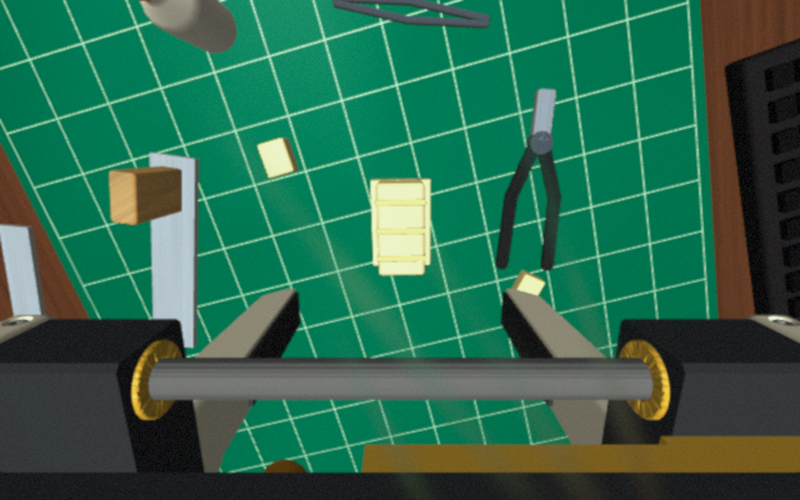

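The cast is centred near (401,222), with its top face spanning y 181–262. It is aligned with the gripper and slightly beyond the tool centre. No other object stands between the fingers.

```bash
python3 - <<'E'
from h import *
m={'camera_matrix':np.load('pics/w2K.npy'),'view':np.load('pics/w2V.npy')}
W=lambda x,y,z:ray(m,(x+.5)/1.25-.5,(y+.5)/1.25-.5,z)[:2]
a=W(401.5,180,.046);b=W(402,262,.046);print(a,b,(a+b)/2,np.linalg.norm(a-b),np.arctan2(*(b-a)[::-1]))
print(W(378,222,.046),W(426,222,.046))
print('foot',W(150,153,.008),W(198,158,.008),W(152,270,.008),W(197,270,.008),W(183,346,.008))
c=(a+b)/2
print('offa',W(530,285,.016))
plan([(c[0],c[1],.10,-.26,3),(c[0],c[1],.026,-.26,4)])
E
```

```text
[0.62333171 0.2734272 ] [0.60608542 0.20628529] [0.61470857 0.23985625] 0.0693215053933599 -1.8222240343309615
[0.59560493 0.24502342] [0.63426073 0.23480829]
foot [0.41204056 0.35057496] [0.45172591 0.33559849] [0.36831163 0.24896993] [0.41025964 0.23788849] [0.36510123 0.16584446]
offa [0.71585722 0.14433576]
(0.003,0.0,0.033,0.0) (0.004,0.0,0.034,0.0) (0.003,0.0,0.033,0.0) (0.0,0.0,0.019,0.0) (0.0,0.0,0.018,0.0) (0.0,0.0,0.019,0.0) (0.0,0.0,0.018,0.0)
end [0.6145 0.2397 0.0264] -0.257
```

```bash
python3 - <<'E'
from h import *
m={'camera_matrix':np.load('pics/w2K.npy'),'view':np.load('pics/w2V.npy')}
W=lambda x,y,z:ray(m,(x+.5)/1.25-.5,(y+.5)/1.25-.5,z)[:2]
for z,y0,y1 in[(.046,180,275),(.014,180,265)]:
  a=W(401.5,y0,z);b=W(402,y1,z);print(a,b,(a+b)/2,np.linalg.norm(a-b))
E
```

```text
[0.62333171 0.2734272 ] [0.60310289 0.19494917] [0.6132173  0.23418819] 0.08104324435952903
[0.62273406 0.27082988] [0.60300662 0.19409794] [0.61287034 0.23246391] 0.07922727781180339
```

Emit:
carry_out(
  moves=[
    {"jaw": 0.093,"dx": 0.001,"dy": 0,"dz": 0.045,"yaw": 0},
    {"jaw": 0.093,"dx": 0.001,"dy": 0,"dz": 0.045,"yaw": 0},
    {"jaw": 0.093,"dx": 0.001,"dy": 0,"dz": 0.04,"yaw": 0},
    {"jaw": 0.08,"dx": 0.001,"dy": 0,"dz": 0.03,"yaw": 0.01},
    {"jaw": 0.07,"dx": 0,"dy": 0,"dz": 0.021,"yaw": 0},
    {"jaw": 0.05,"dx": 0,"dy": 0,"dz": 0,"yaw": 0},
    {"jaw": 0.03,"dx": 0,"dy": 0,"dz": 0,"yaw": 0},
    {"jaw": 0.03,"dx": 0,"dy": 0,"dz": 0,"yaw": 0},
  ],
  grip_force=20,
)

```text
t: 3.45
tool_pos: [0.6151, 0.2337, 0.0217]
orientation: [2.497, 1.904, 0.005]
force: [1.1, -0.5, 0.8]
opening: 0.0477
gripper_force: 0.0
```

Emit:
carry_out(
  moves=[
    {"jaw": 0.03,"dx": 0,"dy": 0,"dz": 0,"yaw": 0},
    {"jaw": 0.03,"dx": 0,"dy": 0,"dz": 0,"yaw": 0},
  ],
)

```text
t: 3.7
tool_pos: [0.6145, 0.2337, 0.0212]
orientation: [2.498, 1.904, 0.003]
force: [-1.6, 0.4, 6.5]
opening: 0.04
gripper_force: 19.9
```

```bash
python3 - <<'E'
from h import *
p,h,s=pose();print(p,h)
plan([(p[0],p[1],.065,h,2),(.5945,-.002,.065,-.082,6),(.5945,-.002,.030,-.082,2),(.5945,-.002,.0215,-.082,2)])
E
```

```text
[0.61451739 0.23366006 0.02116505] -0.26796615085182135
(0.0,0.0,-0.022,-0.0) (0.0,0.0,-0.022,-0.0) (-0.039,0.007,0.0,-0.03) (-0.039,0.006,0.0,-0.03) (-0.039,0.005,0.0,-0.03) (-0.039,0.004,0.0,-0.03) (-0.039,0.002,0.0,-0.03) (-0.04,0.002,0.0,-0.04)
(0.0,-0.0,0.018,0.0) (0.0,-0.0,0.017,0.0) (0.0,-0.0,0.004,0.0) (0.0,-0.0,0.005,0.0)
end [ 0.595  -0.0022  0.0212] -0.078
```

Emit:
carry_out(
  moves=[
    {"jaw": 0.03,"dx": 0,"dy": 0,"dz": -0.022,"yaw": 0},
    {"jaw": 0.03,"dx": 0,"dy": 0,"dz": -0.022,"yaw": 0},
    {"jaw": 0.03,"dx": -0.039,"dy": 0.007,"dz": 0,"yaw": -0.03},
    {"jaw": 0.03,"dx": -0.039,"dy": 0.006,"dz": 0,"yaw": -0.03},
    {"jaw": 0.03,"dx": -0.039,"dy": 0.005,"dz": 0,"yaw": -0.03},
    {"jaw": 0.03,"dx": -0.039,"dy": 0.004,"dz": 0,"yaw": -0.03},
    {"jaw": 0.03,"dx": -0.039,"dy": 0.002,"dz": 0,"yaw": -0.03},
    {"jaw": 0.03,"dx": -0.04,"dy": 0.002,"dz": 0,"yaw": -0.04},
  ],
)

```text
t: 4.7
tool_pos: [0.5947, -0.0039, 0.0656]
orientation: [2.304, 2.133, 0.002]
force: [0.3, 0.4, -2.4]
opening: 0.0401
gripper_force: 19.9
```

Emit:
carry_out(
  moves=[
    {"jaw": 0.03,"dx": 0,"dy": 0,"dz": 0,"yaw": 0},
    {"jaw": 0.03,"dx": 0,"dy": 0,"dz": 0,"yaw": 0},
  ],
)

```text
t: 4.95
tool_pos: [0.5947, -0.0025, 0.0649]
orientation: [2.307, 2.131, 0.002]
force: [-0.2, 1.3, -1.9]
opening: 0.0399
gripper_force: 19.9
```

```bash
python3 - <<'E'
from h import *
p,h,s=pose();print(p,h,s['opening'],s['t'])
snap('top','t2',crop=(300,130,430,240),scale=6)
E
```

```text
[ 0.59474129 -0.00246491  0.0649445 ] -0.07904816229717593 0.039905383011328184 4.95
```

View pics/t2.png

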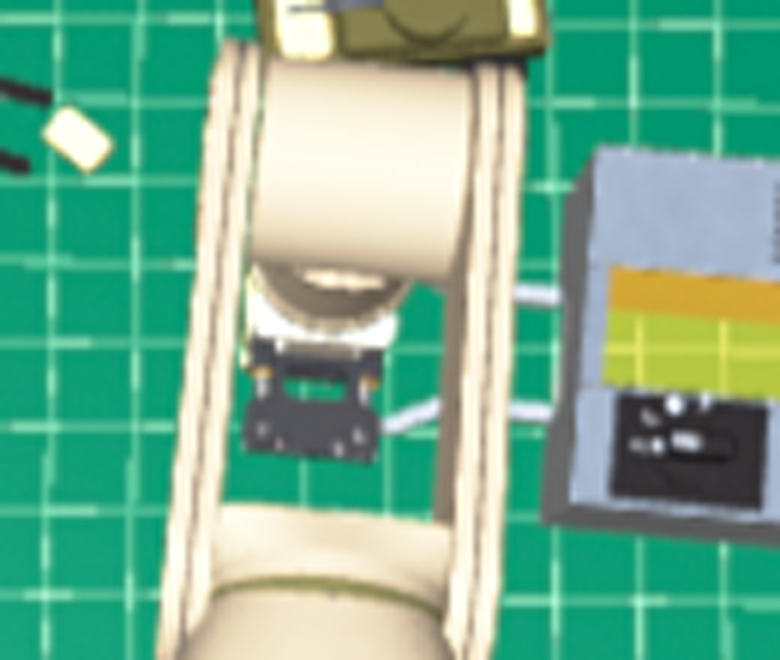

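The arm hides the cast in this view; the fence ends are still visible at (390,425) and (530,295). I'll set the cast down here and release it.

Emit:
carry_out(
  moves=[
    {"jaw": 0.03,"dx": 0,"dy": 0,"dz": 0.02,"yaw": 0},
    {"jaw": 0.03,"dx": 0,"dy": 0,"dz": 0.016,"yaw": 0},
    {"jaw": 0.03,"dx": 0,"dy": 0,"dz": 0.007,"yaw": 0},
    {"jaw": 0.03,"dx": 0,"dy": 0,"dz": 0,"yaw": 0},
    {"jaw": 0.06,"dx": 0,"dy": 0,"dz": 0,"yaw": 0},
    {"jaw": 0.06,"dx": 0,"dy": 0,"dz": 0,"yaw": 0},
    {"jaw": 0.07,"dx": 0,"dy": 0,"dz": 0,"yaw": 0},
    {"jaw": 0.07,"dx": 0,"dy": 0,"dz": -0.03,"yaw": 0},
  ],
)

```text
t: 6.0
tool_pos: [0.5916, -0.0024, 0.0481]
orientation: [-2.303, -2.13, 0.006]
force: [-0.3, 0.4, 0.3]
opening: 0.0694
gripper_force: 0.0
```

Emit:
carry_out(
  moves=[
    {"jaw": 0.08,"dx": 0,"dy": 0,"dz": -0.05,"yaw": 0},
    {"jaw": 0.08,"dx": 0,"dy": 0,"dz": -0.05,"yaw": 0},
  ],
)

```text
t: 6.25
tool_pos: [0.5937, -0.0026, 0.1518]
orientation: [-2.306, -2.133, 0.001]
force: [-0.3, 0.6, 0.6]
opening: 0.0796
gripper_force: 0.0
```

```bash
python3 - <<'E'
from h import *
p,h,s=pose();print(p,h,s['opening'],s['t'],s['force'])
plan([(.43,.295,.155,-.395,9)])
E
```

```text
[ 0.59374638 -0.00258913  0.15180674] -0.07808897269411691 0.0796076706428421 6.25 [-0.28067514  0.56758665  0.60775937]
(0.032,-0.021,-0.0,0.04) (0.03,-0.022,-0.001,0.03) (0.03,-0.023,-0.0,0.04) (0.029,-0.024,-0.0,0.03) (0.029,-0.025,-0.001,0.04) (0.027,-0.026,-0.0,0.03) (0.027,-0.026,-0.0,0.04) (0.025,-0.028,-0.001,0.03)
(0.025,-0.029,-0.0,0.04)
end [0.43   0.2954 0.1548] -0.398
```

Emit:
carry_out(
  moves=[
    {"jaw": 0.08,"dx": 0.032,"dy": -0.021,"dz": 0,"yaw": 0.04},
    {"jaw": 0.08,"dx": 0.03,"dy": -0.022,"dz": -0.001,"yaw": 0.03},
    {"jaw": 0.08,"dx": 0.03,"dy": -0.023,"dz": 0,"yaw": 0.04},
    {"jaw": 0.08,"dx": 0.029,"dy": -0.024,"dz": 0,"yaw": 0.03},
    {"jaw": 0.08,"dx": 0.029,"dy": -0.025,"dz": -0.001,"yaw": 0.04},
    {"jaw": 0.08,"dx": 0.027,"dy": -0.026,"dz": 0,"yaw": 0.03},
    {"jaw": 0.08,"dx": 0.027,"dy": -0.026,"dz": 0,"yaw": 0.04},
    {"jaw": 0.08,"dx": 0.025,"dy": -0.028,"dz": -0.001,"yaw": 0.03},
  ],
)

```text
t: 7.25
tool_pos: [0.4482, 0.2628, 0.1538]
orientation: [2.583, 1.789, 0.001]
force: [-0.3, -0.3, 0.1]
opening: 0.0801
gripper_force: 0.0
```

Emit:
carry_out(
  moves=[
    {"jaw": 0.08,"dx": 0.025,"dy": -0.029,"dz": 0,"yaw": 0.04},
    {"jaw": 0.08,"dx": 0.014,"dy": -0.018,"dz": 0,"yaw": 0},
    {"jaw": 0.08,"dx": 0,"dy": 0,"dz": 0,"yaw": 0},
    {"jaw": 0.08,"dx": 0,"dy": 0,"dz": 0,"yaw": 0},
  ],
)

```text
t: 7.75
tool_pos: [0.4195, 0.3148, 0.1537]
orientation: [2.616, 1.738, 0.0]
force: [-0.2, 0.9, 0.1]
opening: 0.0802
gripper_force: 0.0
```

```bash
python3 - <<'E'
from h import *
p,h,s=pose();print(p,h,s['t']); m=camera_model('wrist'); snap('wrist','w3')
np.save('pics/w3K',m['camera_matrix']);np.save('pics/w3V',m['view'])
read_camera('top')
a=np.load('pics/w3.npy'); b=read_camera('top'); np.save('pics/t3.npy',b)
c=cv2.resize(b[145:215,300:430],None,fx=4.3,fy=4.3,interpolation=cv2.INTER_CUBIC)
a=cv2.resize(a[90:330,140:500],None,fx=559/360,fy=559/360)
W=559;cc=np.vstack([c[:,:W],a[:280,:W]]);print(cc.shape,c.shape,a.shape)
cv2.imwrite('pics/cmb.png',cc[:,:,::-1])
print((proj(m,np.array([.4195,.3155,.075]))-[140,90])*559/360)
E
```

```text
[0.41950643 0.31479975 0.15369521] -0.3978585764553549 7.75
(581, 559, 3) (301, 559, 3) (373, 559, 3)
[281.41535815 181.40186682]
```

View pics/cmb.png

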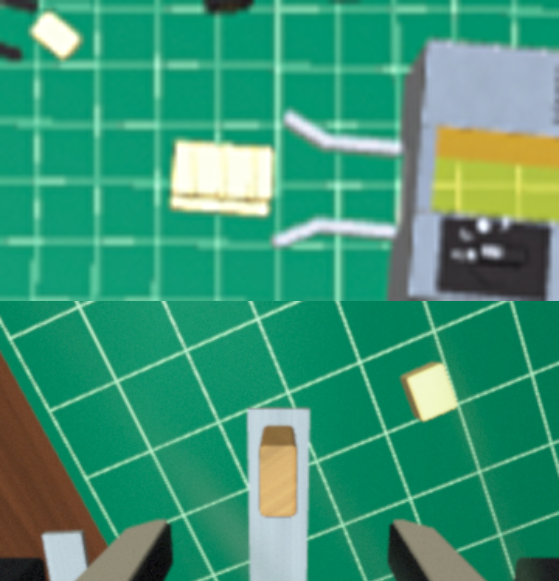

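Top half: the cast lies lengthwise at the mouth, (222,178), in line with the fences. Bottom half: the middle block's handle is centred at (278,480), as predicted, so I'm aligned. Next I descend and grip.

Emit:
carry_out(
  moves=[
    {"jaw": 0.08,"dx": 0,"dy": 0,"dz": 0.04,"yaw": 0},
    {"jaw": 0.08,"dx": 0,"dy": 0,"dz": 0.04,"yaw": 0},
    {"jaw": 0.06,"dx": 0,"dy": 0,"dz": 0.027,"yaw": 0},
    {"jaw": 0.05,"dx": 0,"dy": 0,"dz": 0.012,"yaw": 0},
    {"jaw": 0.04,"dx": 0,"dy": 0,"dz": 0,"yaw": 0},
    {"jaw": 0.02,"dx": 0,"dy": 0,"dz": 0,"yaw": 0},
    {"jaw": 0.01,"dx": 0,"dy": 0,"dz": 0,"yaw": 0},
    {"jaw": 0.01,"dx": 0,"dy": 0,"dz": 0,"yaw": 0},
  ],
  grip_force=45,
)

```text
t: 8.9
tool_pos: [0.4198, 0.3156, 0.0356]
orientation: [2.617, 1.739, 0.002]
force: [0.0, 0.1, -1.1]
opening: 0.0245
gripper_force: 0.0
```

Emit:
carry_out(
  moves=[
    {"jaw": 0.01,"dx": 0,"dy": 0,"dz": 0,"yaw": 0},
    {"jaw": 0.01,"dx": 0,"dy": 0,"dz": 0,"yaw": 0},
    {"jaw": 0.01,"dx": 0,"dy": 0,"dz": 0,"yaw": 0},
  ],
)

```text
t: 9.28
tool_pos: [0.4195, 0.3155, 0.0352]
orientation: [-2.617, -1.738, -0.001]
force: [-1.7, 0.1, 5.8]
opening: 0.0199
gripper_force: 45.0
```

```bash
python3 - <<'E'
from h import *
p,h,s=pose();print(p,h,s['t'],s['opening'],s['gripper_force'],s['force'])
# origin line: face (.583,-.148), inward u
u=np.array([-.0815,-.9967]);o=np.array([.583,-.1475])
g=o-u*.365;print(g)
plan([(p[0],p[1],.10,h,2),(.50,.29,.10,-.25,3),(g[0],g[1],.10,-.0815,5),(g[0],g[1],p[2]+.002,-.0815,3)])
E
```

```text
[0.41946626 0.31554016 0.0351881 ] -0.3979603045800326 9.275 0.01985471323925165 44.98050570487976 [-1.65933478  0.11074616  5.77824785]
[0.6127475 0.2162955]
(0.0,0.0,-0.032,-0.0) (0.0,0.0,-0.033,-0.0) (0.003,0.028,0.0,-0.05) (0.001,0.028,0.0,-0.05) (-0.001,0.028,0.0,-0.05) (-0.009,0.026,0.0,-0.03) (-0.009,0.025,0.0,-0.04) (-0.011,0.025,0.0,-0.03)
(-0.011,0.024,0.0,-0.03) (-0.012,0.024,0.0,-0.04) (0.0,0.0,0.021,0.0) (0.0,0.0,0.021,0.0) (0.0,0.0,0.021,0.0)
end [0.6122 0.216  0.0372] -0.078
```

Emit:
carry_out(
  moves=[
    {"jaw": 0.01,"dx": 0,"dy": 0,"dz": -0.032,"yaw": 0},
    {"jaw": 0.01,"dx": 0,"dy": 0,"dz": -0.033,"yaw": 0},
    {"jaw": 0.01,"dx": 0.003,"dy": 0.028,"dz": 0,"yaw": -0.05},
    {"jaw": 0.01,"dx": 0.001,"dy": 0.028,"dz": 0,"yaw": -0.05},
    {"jaw": 0.01,"dx": -0.001,"dy": 0.028,"dz": 0,"yaw": -0.05},
    {"jaw": 0.01,"dx": -0.009,"dy": 0.026,"dz": 0,"yaw": -0.03},
    {"jaw": 0.01,"dx": -0.009,"dy": 0.025,"dz": 0,"yaw": -0.04},
    {"jaw": 0.01,"dx": -0.011,"dy": 0.025,"dz": 0,"yaw": -0.03},
  ],
)

```text
t: 10.28
tool_pos: [0.5674, 0.2441, 0.0985]
orientation: [-2.378, -2.052, 0.003]
force: [1.0, 0.3, -3.2]
opening: 0.0199
gripper_force: 45.0
```

Emit:
carry_out(
  moves=[
    {"jaw": 0.01,"dx": -0.011,"dy": 0.024,"dz": 0,"yaw": -0.03},
    {"jaw": 0.01,"dx": -0.012,"dy": 0.024,"dz": 0,"yaw": -0.04},
    {"jaw": 0.01,"dx": 0,"dy": 0,"dz": 0.021,"yaw": 0},
    {"jaw": 0.01,"dx": 0,"dy": 0,"dz": 0.021,"yaw": 0},
    {"jaw": 0.01,"dx": 0,"dy": 0,"dz": 0.021,"yaw": 0},
    {"jaw": 0.01,"dx": 0,"dy": 0,"dz": 0,"yaw": 0},
    {"jaw": 0.01,"dx": 0,"dy": 0,"dz": 0,"yaw": 0},
  ],
)

```text
t: 11.15
tool_pos: [0.611, 0.216, 0.0355]
orientation: [-2.305, -2.133, 0.002]
force: [-0.6, -0.1, -1.9]
opening: 0.0199
gripper_force: 45.0
```

```bash
python3 - <<'E'
from h import *
p,h,s=pose();print(p,h,s['t'],s['opening'],s['force'])
u=np.array([-.0815,-.9967]);o=np.array([.583,-.1475])
f=lambda d:o+u*d
snap('top','t4',crop=(270,130,430,240),scale=5)
d=(p[:2]-o)@u; lat=(p[:2]-f(d))@[.9967,-.0815];print(d,lat)
g=f(-.095);print(np.linalg.norm(g-p[:2]))
plan([(*f(-.345),p[2],-.0815,2),(*g,p[2],-.0815,12)])
E
```

```text
[0.6109616  0.21599814 0.03549554] -0.07738914952944691 11.15 0.019920477163916404 [-0.60887108 -0.05121811 -1.94333668]
-0.3645774678086953 -0.0017557710057129127
0.26957097485996007
(-0.01,0.001,0.0,0.0) (-0.01,0.0,0.0,0.0) (-0.021,-0.0,0.0,0.0) (-0.021,-0.0,0.0,0.0) (-0.02,-0.0,0.0,0.0) (-0.021,-0.0,0.0,0.0) (-0.021,-0.0,0.0,0.0) (-0.021,-0.0,0.0,0.0)
(-0.021,-0.0,0.0,0.0) (-0.02,-0.0,0.0,0.0) (-0.021,-0.0,0.0,0.0) (-0.021,-0.001,0.0,0.0) (-0.021,0.0,0.0,0.0) (-0.021,0.0,0.0,0.0)
end [ 0.5903 -0.0532  0.0359] -0.077
```

View pics/t4.png

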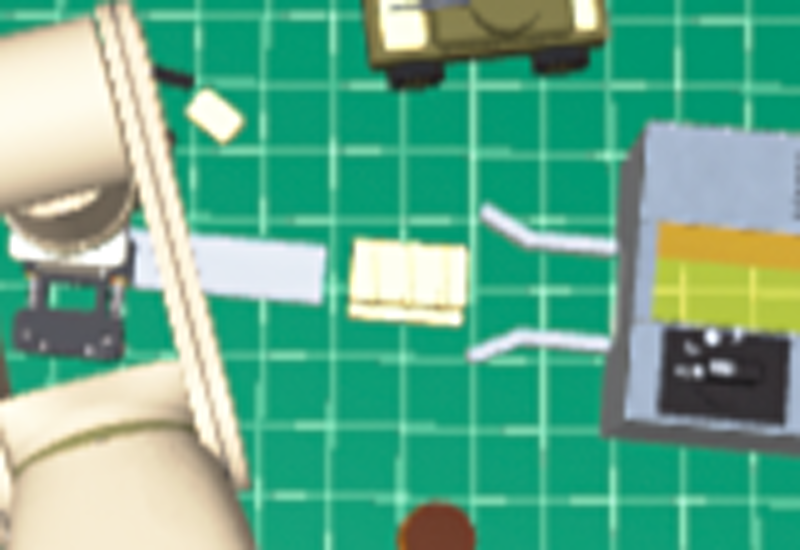

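The foot's front edge is at (325,276), the cast at (408,280) and the fence straights at (615,247) and (608,347). They look collinear; a quick numeric check follows.

```bash
python3 - <<'E'
from h import *
m=camera_model('top'); u=np.array([-.0815,-.9967]);o=np.array([.583,-.1475]);v=np.array([.9967,-.0815])
A=lambda x,y,z:ray(m,(x+.5)/5+269.5,(y+.5)/5+129.5,z)[:2]
for n,q in dict(tipL=(327,246,.008),tipR=(322,305,.008),footL=(132,229,.008),footR=(132,288,.008),cRL=(356,238,.046),cFL=(467,245,.046),cRb=(347,320,.014),cFb=(462,327,.014),f1=(615,247,.02),f2=(608,347,.02),g1=(528,240,.02),g2=(520,337,.02)).items():
  w=A(*q)-o;print(n,round(w@u,4),round(w@v,4))
E
```

```text
tipL -0.2045 0.0198
tipR -0.2041 -0.0231
footL -0.3447 0.0192
footR -0.3403 -0.0234
cRL -0.1847 0.0202
cFL -0.1073 0.0224
cRb -0.1855 -0.0331
cFb -0.1039 -0.0306
f1 -0.0013 0.0356
f2 -0.0009 -0.0362
g1 -0.063 0.035
g2 -0.0631 -0.0348
```

Emit:
carry_out(
  moves=[
    {"jaw": 0.01,"dx": -0.01,"dy": 0.001,"dz": 0,"yaw": 0},
    {"jaw": 0.01,"dx": -0.01,"dy": 0,"dz": 0,"yaw": 0},
    {"jaw": 0.01,"dx": -0.015,"dy": 0,"dz": 0,"yaw": 0},
    {"jaw": 0.01,"dx": -0.015,"dy": 0,"dz": 0,"yaw": 0},
    {"jaw": 0.01,"dx": -0.015,"dy": 0,"dz": 0,"yaw": 0},
    {"jaw": 0.01,"dx": -0.015,"dy": 0,"dz": 0,"yaw": 0},
    {"jaw": 0.01,"dx": -0.015,"dy": 0,"dz": 0,"yaw": 0},
    {"jaw": 0.01,"dx": -0.015,"dy": 0,"dz": 0,"yaw": 0},
  ],
)

```text
t: 12.2
tool_pos: [0.6043, 0.1049, 0.0367]
orientation: [2.306, 2.133, 0.0]
force: [0.7, 2.0, -2.0]
opening: 0.0198
gripper_force: 45.0
```

```bash
python3 - <<'E'
from h import *
p,h,s=pose();print(p,h,s['t'],s['opening'],s['force'])
u=np.array([-.0815,-.9967]);o=np.array([.583,-.1475]);v=np.array([.9967,-.0815])
print((p[:2]-o)@u,(p[:2]-o)@v)
E
```

```text
[0.60432373 0.104914   0.0367169 ] -0.0780576164575229 12.2 0.019824164769992412 [ 0.73493644  1.98803594 -2.00762009]
-0.25331891557055386 0.0006816244157184196
```

Emit:
carry_out(
  moves=[
    {"jaw": 0.01,"dx": -0.015,"dy": 0,"dz": 0,"yaw": 0},
    {"jaw": 0.01,"dx": -0.015,"dy": 0,"dz": 0,"yaw": 0},
    {"jaw": 0.01,"dx": -0.015,"dy": 0,"dz": 0,"yaw": 0},
    {"jaw": 0.01,"dx": -0.015,"dy": 0,"dz": 0,"yaw": 0},
    {"jaw": 0.01,"dx": -0.015,"dy": 0,"dz": 0,"yaw": 0},
    {"jaw": 0.01,"dx": -0.015,"dy": 0,"dz": 0,"yaw": 0},
    {"jaw": 0.01,"dx": -0.015,"dy": 0,"dz": 0,"yaw": 0},
    {"jaw": 0.01,"dx": -0.015,"dy": 0,"dz": 0,"yaw": 0},
  ],
)

```text
t: 13.2
tool_pos: [0.5949, -0.0147, 0.0366]
orientation: [-2.306, -2.133, 0.0]
force: [-0.3, 3.3, -1.2]
opening: 0.0195
gripper_force: 45.0
```

Emit:
carry_out(
  moves=[
    {"jaw": 0.01,"dx": -0.013,"dy": 0,"dz": 0,"yaw": 0},
    {"jaw": 0.01,"dx": -0.013,"dy": 0,"dz": 0,"yaw": 0},
    {"jaw": 0.01,"dx": -0.012,"dy": 0,"dz": 0,"yaw": 0},
    {"jaw": 0.01,"dx": 0,"dy": 0,"dz": 0,"yaw": 0},
    {"jaw": 0.01,"dx": 0,"dy": 0,"dz": 0,"yaw": 0},
  ],
)

```text
t: 13.82
tool_pos: [0.5918, -0.0517, 0.0364]
orientation: [-2.307, -2.133, 0.001]
force: [-1.1, 1.0, -2.5]
opening: 0.02
gripper_force: 45.0
```

```bash
python3 - <<'E'
from h import *
p,h,s=pose();print(p,h,s['t'],s['opening'],s['force'])
u=np.array([-.0815,-.9967]);o=np.array([.583,-.1475]);v=np.array([.9967,-.0815])
print((p[:2]-o)@u,(p[:2]-o)@v)
im=read_camera('top');np.save('pics/t5.npy',im)
c=cv2.resize(im[130:240,340:470],None,fx=6,fy=6,interpolation=cv2.INTER_CUBIC);cv2.imwrite('pics/t5.png',c[:,:,::-1])
E
```

```text
[ 0.59180061 -0.05173952  0.03637022] -0.0783409415442783 13.825 0.019974136815107305 [-1.08937667  0.95480111 -2.48044475]
-0.09616172416105843 0.0009670916974080413
```

Emit:
carry_out(
  moves=[
    {"jaw": 0.01,"dx": -0.005,"dy": 0,"dz": 0,"yaw": 0},
    {"jaw": 0.01,"dx": 0,"dy": 0,"dz": 0,"yaw": 0},
    {"jaw": 0.01,"dx": 0.01,"dy": 0,"dz": 0,"yaw": 0},
    {"jaw": 0.01,"dx": 0.02,"dy": 0,"dz": 0,"yaw": 0},
    {"jaw": 0.01,"dx": 0.025,"dy": 0,"dz": 0,"yaw": 0},
    {"jaw": 0.01,"dx": 0.025,"dy": 0,"dz": 0,"yaw": 0},
    {"jaw": 0.01,"dx": 0.025,"dy": 0,"dz": 0,"yaw": 0},
    {"jaw": 0.01,"dx": 0.025,"dy": 0,"dz": 0,"yaw": 0},
  ],
)

```text
t: 14.88
tool_pos: [0.6016, 0.0755, 0.0367]
orientation: [-2.305, -2.134, -0.0]
force: [1.1, 0.8, -3.7]
opening: 0.0193
gripper_force: 45.0
```

Emit:
carry_out(
  moves=[
    {"jaw": 0.01,"dx": 0.025,"dy": 0,"dz": 0,"yaw": 0},
    {"jaw": 0.01,"dx": 0.025,"dy": 0,"dz": 0,"yaw": 0},
    {"jaw": 0.01,"dx": 0.02,"dy": 0,"dz": 0,"yaw": 0},
    {"jaw": 0.01,"dx": 0.01,"dy": 0,"dz": 0,"yaw": 0},
    {"jaw": 0.01,"dx": 0,"dy": 0,"dz": 0.001,"yaw": 0},
    {"jaw": 0.01,"dx": 0,"dy": 0,"dz": 0.001,"yaw": 0},
    {"jaw": 0.01,"dx": 0,"dy": 0,"dz": 0,"yaw": 0},
  ],
)

```text
t: 15.75
tool_pos: [0.6079, 0.1519, 0.0344]
orientation: [-2.307, -2.132, 0.001]
force: [0.8, 0.2, -1.4]
opening: 0.0198
gripper_force: 45.0
```

```bash
python3 - <<'E'
from h import *
p,h,s=pose();print(p,h,s['t'],s['opening'],s['force'])
u=np.array([-.0815,-.9967]);o=np.array([.583,-.1475]);v=np.array([.9967,-.0815])
print((p[:2]-o)@u,(p[:2]-o)@v)
b=read_camera('scene'); np.save('pics/s6.npy',b); c=read_camera('top')
m=camera_model('scene'); L=lambda d,l,z:proj(m,np.array([*(o+u*d+v*l),z])).astype(int)
print(L(0,0,0),L(0,0,.062),L(-.097,0,0))
a=cv2.resize(b[150:300,120:310],None,fx=4,fy=4,interpolation=cv2.INTER_CUBIC)[:,:760]
d=cv2.resize(c[145:230,270:470],None,fx=3.8,fy=3.8,interpolation=cv2.INTER_CUBIC)
cc=np.vstack([a[:270],d]);print(cc.shape);cv2.imwrite('pics/cmb2.png',cc[:,:,::-1])
E
```

```text
[0.60794546 0.15194158 0.03441568] -0.07902399287431304 15.75 0.019768911496950415 [ 0.75591559  0.20613499 -1.40618419]
-0.30048648137260725 0.0004586488625047065
[228 253] [225 238] [262 256]
(593, 760, 3)
```

Emit:
carry_out(
  moves=[
    {"jaw": 0.01,"dx": 0,"dy": 0,"dz": 0.001,"yaw": 0},
    {"jaw": 0.04,"dx": 0,"dy": 0,"dz": 0,"yaw": 0},
    {"jaw": 0.06,"dx": 0,"dy": 0,"dz": 0,"yaw": 0},
    {"jaw": 0.06,"dx": 0,"dy": 0,"dz": 0,"yaw": 0},
    {"jaw": 0.06,"dx": 0,"dy": 0,"dz": -0.03,"yaw": 0},
    {"jaw": 0.06,"dx": 0,"dy": 0,"dz": -0.06,"yaw": 0},
    {"jaw": 0.06,"dx": 0,"dy": 0,"dz": -0.06,"yaw": 0},
    {"jaw": 0.06,"dx": 0,"dy": 0,"dz": -0.05,"yaw": 0},
  ],
)

```text
t: 16.85
tool_pos: [0.6084, 0.1529, 0.2367]
orientation: [2.305, 2.132, 0.003]
force: [1.6, 0.1, 0.7]
opening: 0.0601
gripper_force: 0.0
```

```bash
python3 - <<'E'
from h import *
p,h,s=pose();print(p,h,s['t'],s['opening'],s['force'])
b=read_camera('scene'); np.save('pics/s6.npy',b); c=read_camera('top');np.save('pics/t6.npy',c)
a=cv2.resize(b[170:300,125:315],None,fx=4,fy=4,interpolation=cv2.INTER_CUBIC)[:,:760]
d=cv2.resize(c[148:230,270:470],None,fx=3.8,fy=3.8,interpolation=cv2.INTER_CUBIC)
cc=np.vstack([a[:288],d]);print(cc.shape);cv2.imwrite('pics/cmb2.png',cc[:,:,::-1])
u=np.array([-.0815,-.9967]);o=np.array([.583,-.1475]);v=np.array([.9967,-.0815])
g=o+u*.062-v*.066;print('dial',g)
plan([(g[0],g[1],.22,-.0815,12)])
E
```

```text
[0.60839046 0.15292615 0.23673892] -0.07790571739659256 16.85 0.060073453766376385 [1.59200378 0.13139471 0.72646746]
(600, 760, 3)
dial [ 0.5121648 -0.2039164]
(-0.03,-0.006,0.002,0.0) (-0.031,-0.006,0.002,0.0) (-0.03,-0.006,0.002,0.0) (-0.03,-0.006,0.001,0.0) (-0.031,-0.006,0.002,0.0) (-0.03,-0.006,0.002,0.0) (-0.03,-0.006,0.002,0.0) (-0.031,-0.006,0.002,0.0)
(-0.03,-0.006,0.002,0.0) (-0.03,-0.005,0.002,0.0) (-0.031,-0.006,0.002,0.0) (-0.03,-0.006,0.001,0.0)
end [ 0.5125 -0.2039  0.2205] -0.078
```

View pics/cmb2.png

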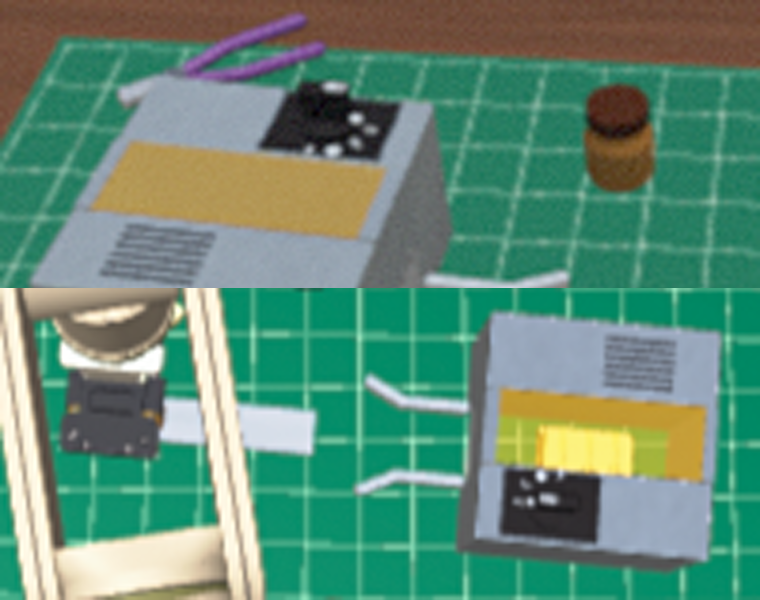

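The cast is inside the tunnel, seen through the window at (540–632, 450). The block stands at (240,425). Next, numeric checks: cast depth, and dial angle from the saved pixels.

```bash
python3 - <<'E'
from h import *
m=camera_model('top'); u=np.array([-.0815,-.9967]);o=np.array([.583,-.1475]);v=np.array([.9967,-.0815])
D=lambda x,y,z:ray(m,(x+.5)/3.8+269.5,(y-288+.5)/3.8+147.5,z)[:2]
for q in [(540,450,.046),(632,450,.046),(314,433,.008)]: w=D(*q)-o;print(w@u,w@v)
g=o+u*.062-v*.066
P=lambda p,z:((proj(m,np.array([*p,z]))-[354.5,144.5])*6.5-.5).round()
for a in (0,.6):
  d=-u*np.cos(a)+v*np.sin(a);print(a,'ptr',P(g+d*.017,.166),'tail',P(g-d*.017,.166),P(g+d*.009,.166))
for a in (0,.6,1.2,1.8):
  d=-u*np.cos(a)+v*np.sin(a);print('mark',P(g+d*.026,.131))
im=np.load('pics/t6.npy')[193:212,400:425].astype(int).sum(2)//8
print(im)
E
```

```text
0.06422480271127182 -0.0030097990755269767
0.14752184051697748 0.0047414695153561795
-0.14086095986945318 0.00023500634256375772
0 ptr [369. 381.] tail [438. 388.] [385. 383.]
0.6 ptr [376. 362.] tail [431. 406.] [389. 373.]
mark [338. 388.]
mark [349. 360.]
mark [375. 344.]
mark [405. 345.]
[[55 50 50 51 47 48 60 54 51 51 53 61 60 74 77 78 77 75 73 76 77 77 77 77
  75]
 [57 54 51 49 43 46 58 58 54 55 55 58 57 73 75 74 75 76 75 77 78 78 77 76
  75]
 [64 63 52 38 34 41 50 50 45 47 45 51 59 62 59 59 65 80 75 75 77 76 75 70
  73]
 [64 64 44 24 18 19 22 21 20 20 26 63 79 56 38 34 46 75 59 52 55 53 53 52
  57]
 [64 63 40 21 16 16 16 18 16 14 27 72 91 64 30 18 31 60 37 22 21 22 26 27
  29]
 [64 63 40 20 16 16 19 36 26 17 20 49 75 49 22 17 27 34 22 16 15 16 17 17
  16]
 [64 63 40 21 16 17 21 46 42 30 19 20 28 20 16 16 18 17 16 17 17 17 17 16
  16]
 [64 63 38 19 17 16 18 32 43 34 20 16 15 15 15 16 16 16 16 17 17 17 17 17
  17]
 [64 63 35 18 17 16 16 18 20 18 14 14 21 22 21 19 16 14 15 15 15 15 17 17
  17]
 [64 63 35 17 16 19 19 17 18 23 17 17 48 53 53 44 30 17 13 15 14 15 15 17
  17]
 [64 59 33 17 19 37 40 31 36 61 37 22 61 70 73 68 46 24 16 16 16 16 14 16
  17]
 [64 55 29 17 21 42 47 39 44 74 47 19 37 48 56 61 42 23 17 18 18 17 14 16
  17]
 [64 54 30 17 17 21 26 29 27 40 29 13 13 17 20 23 18 15 15 14 15 16 15 16
  17]
 [64 54 29 17 17 17 17 18 16 18 16 13 11 11 11 11 10 10 10  9 10 13 14 16
  17]
 [64 51 28 17 17 17 17 17 17 16 16 17 17 17 17 17 16 15 15 15 14 16 17 17
  17]
 [63 46 25 17 17 17 17 17 17 15 16 17 17 18 17 17 17 17 18 17 17 17 17 17
  17]
 [63 43 23 17 17 17 17 17 17 17 16 15 16 17 18 17 17 17 18 18 17 17 17 17
  17]
 [63 39 20 17 17 17 17 17 17 17 17 15 15 16 16 16 17 17 18 17 17 17 17 17
  17]
 [63 40 21 17 17 16 17 17 16 17 17 16 15 15 16 15 16 17 17 17 17 17 17 17
  17]]
```

The dial is at 0 and the cast's rear end is about 64 mm inside. I'll go above the dial.

Emit:
carry_out(
  moves=[
    {"jaw": 0.05,"dx": -0.03,"dy": -0.006,"dz": 0.002,"yaw": 0},
    {"jaw": 0.05,"dx": -0.031,"dy": -0.006,"dz": 0.002,"yaw": 0},
    {"jaw": 0.05,"dx": -0.03,"dy": -0.006,"dz": 0.002,"yaw": 0},
    {"jaw": 0.05,"dx": -0.03,"dy": -0.006,"dz": 0.001,"yaw": 0},
    {"jaw": 0.05,"dx": -0.031,"dy": -0.006,"dz": 0.002,"yaw": 0},
    {"jaw": 0.05,"dx": -0.03,"dy": -0.006,"dz": 0.002,"yaw": 0},
    {"jaw": 0.05,"dx": -0.03,"dy": -0.006,"dz": 0.002,"yaw": 0},
    {"jaw": 0.05,"dx": -0.031,"dy": -0.006,"dz": 0.002,"yaw": 0},
  ],
)

```text
t: 17.95
tool_pos: [0.5407, -0.0866, 0.2179]
orientation: [-2.306, -2.133, 0.001]
force: [0.6, 1.1, 0.2]
opening: 0.0497
gripper_force: 0.0
```

Emit:
carry_out(
  moves=[
    {"jaw": 0.05,"dx": -0.03,"dy": -0.006,"dz": 0.002,"yaw": 0},
    {"jaw": 0.05,"dx": -0.03,"dy": -0.005,"dz": 0.002,"yaw": 0},
    {"jaw": 0.05,"dx": -0.031,"dy": -0.006,"dz": 0.002,"yaw": 0},
    {"jaw": 0.05,"dx": -0.03,"dy": -0.006,"dz": 0.001,"yaw": 0},
    {"jaw": 0.05,"dx": 0,"dy": 0,"dz": 0,"yaw": 0},
    {"jaw": 0.05,"dx": 0,"dy": 0,"dz": 0,"yaw": 0},
  ],
)

```text
t: 18.7
tool_pos: [0.5089, -0.2041, 0.2113]
orientation: [-2.306, -2.132, -0.0]
force: [-0.4, -0.7, 0.0]
opening: 0.0503
gripper_force: 0.0
```

```bash
python3 - <<'E'
from h import *
p,h,s=pose();print(p,h,s['t'],s['q'])
m=camera_model('wrist');a=read_camera('wrist');np.save('pics/w7.npy',a)
print(proj(m,np.array([.5122,-.2039,.166])))
plan([(.5122,-.2039,.144,-.0815,4)])
u=np.array([-.0815,-.9967]);v=np.array([.9967,-.0815]);g=np.array([.5122,-.2039])
for x,y in((.017,.006),(.017,-.006),(-.017,.006),(-.017,-.006)): print(proj(m,np.array([*(g+u*x+v*y),.166])).round(1))
q=proj(m,np.array([*g,.166])).astype(int)
print((a[q[1]-40:q[1]+60:4,q[0]-60:q[0]+60:4].astype(int).sum(2)//8))
E
```

```text
[ 0.50885064 -0.20408507  0.21126494] -0.07830296976689044 18.7 [-4.75239768e-01 -5.38245160e-03  1.64310753e+00  4.15461038e-04
  1.50443397e+00 -3.96964357e-01]
[326.48239305 220.77690714]
(0.0,0.001,0.017,0.0) (0.0,0.001,0.017,0.0) (0.0,0.0,0.017,0.0) (0.0,0.001,0.016,0.0)
end [ 0.512  -0.204   0.1444] -0.078
[334.6 243. ]
[318. 243.]
[335.3 197.7]
[318.1 197.6]
[[41 35 32 31 32 57 18 17 15 16 15 15 17 17 18 36 16 18 17 31 72 15 15 14
  24 42 45 46 47 45]
 [43 32 31 31 31 58 18 15 17 16 16 17 17 14 23 81 15 16 17 77 18 15 15 14
  30 48 54 55 53 55]
 [55 33 31 31 30 57 17 17 17 15 16 15 12 17 26 87 18 17 13 18 17 16 17 14
  36 50 56 55 56 55]
 [68 32 30 30 30 56 18 17 17 17 14 15 17 14  8 12 11 16 18 16 17 17 77 83
  36 63 70 69 70 69]
 [60 33 30 30 31 57 19 15 17 15 15 16 17 11  8  8 10 15 18 19 16 23 87 87
  51 71 73 73 73 72]
 [56 32 30 30 32 57 20 18 17 14 16 17 16 13 18 67 23 13 18 20 20 19 63 65
  44 71 74 72 73 73]
 [47 34 32 32 29 58 21 17 15 15 17 16 17 11 24 87 28 14 17 18 17 19 18 18
  44 67 68 68 68 68]
 [38 34 34 33 30 58 21 17 16 18 17 18 16 11 24 87 30 11 18 19 20 19
[... 943 characters left out ...]
6 15 15 17 17
  50 17 19 50 53 54]
 [24  8  8 50 55 55 41 28 29 27 26 25 23 20 21 20 16 17 17 16 15 16 15 18
  52 14 17 30 55 54]
 [14 12  8 29 29 46 57 56 56 56 55 57 58 58 59 60 59 60 61 61 59 59 59 60
  51 13 15 20 52 55]
 [13 12 12 30 29 45 59 59 57 57 57 57 56 58 59 58 60 60 60 61 60 60 60 60
  49 11 16 17 38 54]
 [12 16 16 29 28 45 59 59 58 57 56 56 56 56 58 59 60 60 60 61 61 60 60 60
  48 15 13 15 21 53]
 [15 13 34 32 31 42 60 59 59 57 56 56 56 56 57 58 60 59 60 61 61 60 60 60
  43 35 11 14 18 46]
 [13 14 35 32 30 40 60 59 59 60 58 58 58 57 56 58 58 60 60 60 61 61 59 60
  43 45 11 13 16 31]
 [13 16 32 38 30 38 58 60 59 59 59 59 59 58 57 57 58 58 59 60 60 59 59 60
  42 49 13 11 14 16]]
```

Wrist pixels confirm the bar is centred where predicted, with the pointer at 0. I descend and grip.

Emit:
carry_out(
  moves=[
    {"jaw": 0.05,"dx": 0,"dy": 0.001,"dz": 0.02,"yaw": 0},
    {"jaw": 0.05,"dx": 0,"dy": 0.001,"dz": 0.02,"yaw": 0},
    {"jaw": 0.05,"dx": 0,"dy": 0.001,"dz": 0.018,"yaw": 0},
    {"jaw": 0.04,"dx": 0,"dy": 0,"dz": 0.009,"yaw": 0},
    {"jaw": 0.02,"dx": 0,"dy": 0,"dz": 0,"yaw": 0},
    {"jaw": 0.005,"dx": 0,"dy": 0,"dz": 0,"yaw": 0},
    {"jaw": 0.005,"dx": 0,"dy": 0,"dz": 0,"yaw": 0},
    {"jaw": 0.005,"dx": 0,"dy": 0,"dz": 0,"yaw": 0},
  ],
  grip_force=25,
)

```text
t: 19.75
tool_pos: [0.513, -0.2052, 0.1457]
orientation: [2.305, 2.131, 0.002]
force: [4.3, -0.1, 0.6]
opening: 0.0117
gripper_force: 25.0
```

Emit:
carry_out(
  moves=[
    {"jaw": 0.005,"dx": 0,"dy": 0,"dz": 0,"yaw": 0},
    {"jaw": 0.005,"dx": 0,"dy": 0,"dz": 0,"yaw": 0},
  ],
)

```text
t: 20.0
tool_pos: [0.5129, -0.2052, 0.1456]
orientation: [2.304, 2.132, 0.002]
force: [6.5, -0.3, 1.2]
opening: 0.0119
gripper_force: 25.0
```

Emit:
carry_out(
  moves=[
    {"jaw": 0.005,"dx": 0,"dy": 0.001,"dz": 0,"yaw": 0.1},
    {"jaw": 0.005,"dx": 0,"dy": 0,"dz": 0,"yaw": 0.16},
    {"jaw": 0.005,"dx": 0,"dy": 0,"dz": 0,"yaw": 0.16},
    {"jaw": 0.005,"dx": 0,"dy": 0,"dz": 0,"yaw": 0.16},
    {"jaw": 0.005,"dx": 0,"dy": 0,"dz": 0,"yaw": 0.16},
    {"jaw": 0.005,"dx": 0,"dy": 0,"dz": 0,"yaw": 0.16},
    {"jaw": 0.005,"dx": 0,"dy": 0,"dz": 0,"yaw": 0.16},
    {"jaw": 0.005,"dx": 0,"dy": 0,"dz": 0,"yaw": 0.14},
  ],
)

```text
t: 21.0
tool_pos: [0.5124, -0.2047, 0.1456]
orientation: [-3.109, -0.451, 0.001]
force: [-3.2, 2.5, 8.1]
opening: 0.0119
gripper_force: 25.0
```

Emit:
carry_out(
  moves=[
    {"jaw": 0.005,"dx": 0,"dy": 0,"dz": 0,"yaw": 0},
    {"jaw": 0.005,"dx": 0,"dy": 0,"dz": 0,"yaw": 0},
    {"jaw": 0.005,"dx": 0,"dy": 0,"dz": 0,"yaw": 0},
  ],
)

```text
t: 21.38
tool_pos: [0.5125, -0.2047, 0.1456]
orientation: [-3.108, -0.458, 0.001]
force: [-2.9, 2.6, 6.7]
opening: 0.0116
gripper_force: 25.0
```

```bash
python3 - <<'E'
from h import *
p,h,s=pose();print(p,h,s['t'],s['opening'],s['force'],s['wrist_torque'])
E
```

```text
[ 0.51245955 -0.20467477  0.14556913] -1.277968307694957 21.375 0.01161212194931164 [-2.93680345  2.56081017  6.73307341] [0.46535844 0.69473375 0.02083142]
```

Emit:
carry_out(
  moves=[
    {"jaw": 0.03,"dx": 0,"dy": 0,"dz": 0,"yaw": 0},
    {"jaw": 0.05,"dx": 0,"dy": 0,"dz": 0,"yaw": 0},
    {"jaw": 0.05,"dx": 0,"dy": 0,"dz": 0,"yaw": 0},
    {"jaw": 0.05,"dx": 0,"dy": 0,"dz": -0.02,"yaw": 0},
    {"jaw": 0.05,"dx": 0,"dy": 0,"dz": -0.03,"yaw": 0},
    {"jaw": 0.05,"dx": 0,"dy": 0,"dz": -0.03,"yaw": 0},
    {"jaw": 0.05,"dx": 0,"dy": 0,"dz": 0,"yaw": 0},
    {"jaw": 0.05,"dx": 0,"dy": 0,"dz": 0,"yaw": 0},
  ],
)

```text
t: 22.38
tool_pos: [0.5128, -0.2049, 0.2247]
orientation: [3.108, 0.458, 0.0]
force: [0.9, -0.5, -1.1]
opening: 0.0499
gripper_force: 0.0
```

```bash
python3 - <<'E'
from h import *
p,h,s=pose();print(p,h,s['t'],s['force'])
m=camera_model('wrist');a=read_camera('wrist').astype(int)
u=np.array([-.0815,-.9967]);v=np.array([.9967,-.0815]);g=np.array([.5125,-.2047])
# brightness profile along the pointer line for candidate angles
for al in np.arange(0,2.01,.1):
  d=-u*np.cos(al)+v*np.sin(al)
  print(round(al,1),[a[int(round(q[1])),int(round(q[0]))].sum()//8 for q in(proj(m,np.array([*(g+d*r),.166])) for r in(.004,.008,.012,.015))])
# everything else: differences of top view first vs now
t=read_camera('top');t0=np.load('pics/top0.npy')
df=(np.abs(t.astype(int)-t0).sum(2)>90).astype(np.uint8)
n,l,st,c=cv2.connectedComponentsWithStats(df)
print([tuple(int(k) for k in x) for x in st[1:] if x[4]>15])
E
```

```text
[ 0.5128311  -0.20486073  0.22467575] -1.2779743654466276 22.375 [ 0.86244727 -0.45722473 -1.05047003]
0.0 [np.int64(30), np.int64(14), np.int64(16), np.int64(15)]
0.1 [np.int64(30), np.int64(13), np.int64(15), np.int64(16)]
0.2 [np.int64(30), np.int64(13), np.int64(15), np.int64(15)]
0.3 [np.int64(67), np.int64(13), np.int64(14), np.int64(14)]
0.4 [np.int64(67), np.int64(14), np.int64(16), np.int64(15)]
0.5 [np.int64(67), np.int64(16), np.int64(17), np.int64(16)]
0.6 [np.int64(86), np.int64(19), np.int64(12), np.int64(14)]
0.7 [np.int64(86), np.int64(34), np.int64(14), np.int64(14)]
0.8 [np.int64(87), np.int64(68), np.int64(19), np.int64(15)]
0.9 [np.int64(87), np.int64(86), np.int64(34), np.int64(18)]
1.0 [np.int64(87), np.int64(87), np.int64(85), np.int64(55)]
1.1 [np.int64(87), np.int64(87), np.int64(86), np.int64(73)]
1.2 [np.int64(86), np.int64(86), np.int64(85), np.int64(70)]
1.3 [np.int64(86), np.int64(72), np.int64(70), np.int64(26)]
1.4 [np.int64(73), np.int64(35), np.int64(20), np.int64(13)]
1.5 [np.int64(73), np.int64(18), np.int64(14), np.int64(11)]
1.6 [np.int64(36), np.int64(16), np.int64(13), np.int64(16)]
1.7 [np.int64(36), np.int64(12), np.int64(15), np.int64(19)]
1.8 [np.int64(19), np.int64(12), np.int64(16), np.int64(17)]
1.9 [np.int64(19), np.int64(14), np.int64(18), np.int64(19)]
2.0 [np.int64(16), np.int64(14), np.int64(17), np.int64(17)]
[(271, 145, 224, 255, 16925), (272, 169, 82, 23, 1078), (250, 225, 55, 34, 721), (118, 288, 63, 35, 465), (63, 290, 207, 110, 8560), (129, 291, 9, 7, 36), (96, 292, 14, 4, 29), (107, 296, 20, 7, 68)]
```

```bash
python3 -c "
from plant import *
print(close_job())"
```

```text
the job is handed in; nothing more can be done
None
```

I handed the job in at about 22.5 s: the cast is in the cabinet with its rear end about 64 mm inside the front face, the pushing block stands on its foot in front, and the dial is on the round dot. I didn't see the flap itself; I take it as shut because the cast is past the 50 mm it needs.

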